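# Gauge a board's width in the taper gauge

### The arm

A 7-joint arm with a two-finger parallel gripper is mounted at the origin on a cart in front of the work surface, level with it; the furniture and walls round the work are solid. World frame = base frame: x ahead of the robot, y to its left, z up, the work surface at z = 0. Lengths are in m, angles in rad, forces in N, time in s.
With the tool pointing down it reaches from about 0.425 to 1.025 m from the base axis. Payload 3.6 kg.
Tool frame: the origin (TCP) lies at the very end of the fingers, on their centre line; the grasp point (between the pads) lies 19 mm behind it; z points along the fingers, y is the line along which they close (so a half turn about z gives the same grasp; the last joint's range is limited). The gripper opens to 85 mm and grips with 20 to 120 N. Pads are 22 mm wide; open, the fingers measure 114 mm over their backs; the gripper's body (76 mm by 85 mm) begins 54 mm behind the grasp point. The pads swing forward as they close: fully open they stand 13 mm farther back than shut.
Start: joints at [-1.409, 0.591, 0.048, 1.609, -0.033, 0.943, -0.034], TCP at [0.183, 0.701, 0.231] pointing down, gripper open.
Joint ranges: [-2.69, 2.69], [-0.47, 2.24], [-1.27, 1.36], [0.19, 2.51], [-1.53, 4.68], [0.08, 2.07], [-3.09, 3.09]. Speed limits (rad/s): [2.57, 2.57, 3.14, 3.14, 3.14, 3.14, 3.14].

### API

Orientations are given as a unit quaternion [x, y, z, w].
In Python, from rig import sense, snapshot, camera_params, sign_off gives the robot as it stands.
- The arm moves only by the tool carry_out, never from a script. Its argument "moves" is a list of rows, each an object with "turn": the turn, a rotation vector about the world's x, y, z in rad, a list of three; "translation": the shift along the world's x, y, z in mm, a list of three; "fingers": the opening in per cent of the stroke, from 0 (shut) to 100 (fully open). In form: [{"turn": [ax, ay, az], "translation": [dx, dy, dz], "fingers": fingers}, ...]. A call has 1 to 12 rows; each row shifts and turns the commanded pose from where the row before left it; what a row does not reach is not made up. A row lasts 1/8 s, in which the tool goes at most 62.5 mm and 10.7 degrees, less where a joint would pass 70% of its speed; a pose out of reach is approached as far as the arm can. A call is refused whole if a number of a shift passes 62.5 or a number of a turn 0.188, either way. A call with a gripper value outside its range is refused whole. The fingers move at their own pace and stop on an object; the grip force is fixed at half the most. Time passes only in rows, so rows that do not move let the fingers close. It gives the time, the measured TCP pose, the force, the opening and the grip force at its end, in the units of the state.
- sense(): the state, without advancing time (a new reading comes with each control period).
- snapshot(name): name is "scene" or "top"; returns the picture (420x560x3 uint8, blue, green, red); there is no depth.
- camera_params(name): a dict with "vertical_fov" (degrees; the focal length in pixels is half the picture's height over the tangent of half this angle, whatever the lens; pixels are square), "cx", "cy" (the principal point, pixels), "position" and "attitude" of the camera in the world. Camera axes: x right, y down, z forward; pixel columns grow to the right and rows downward; lengths in m; the calibration is good to about 2 mm. A picture is of the moment at which its call begins. camera_params takes no time and is no camera call.
- sign_off(): hands the job in; it is judged then, once.
The state is a dict: "time_s": time; "joint_pos": joint angles; "joint_vel": joint speeds; "joint_torque": joint torques, N m; "eef_pos": TCP position; "tool_rot": TCP orientation; "ft_force": force on the tool from outside, world axes, zero at the start; "wrist_torque": the same for the moment, N m; "opening": opening from 0.0 (shut) to 1.0 (fully open); "gripper_force": force on a finger pad.
Only numpy, scipy, OpenCV 4.12 (cv2) and the standard library are available. Lean on these libraries where they do the work, as an engineer would, in place of code of your own. Each camera call takes 0.05 s, during which the arm holds its last target. There are 200 camera calls.

### The job

Gauge the board that lies at the mouth of the taper gauge: slide it along the straight fence into the narrowing slot until it wedges, flush against that fence. Then slide the pointer back until its tip is level with the front end of the wedged board, and leave it there. Leave the other board, behind the straight fence, and the things round about where they are.

Things in the scene. Friction and masses are not known exactly. Their poses are not given: they have to be found in the camera images.
- gauge: Steel taper gauge fixed to the bench, 30 mm high, open below. Origin: bench height, on the straight fence's inner face, at the slot's mouth; +y feed direction (robot's left), +x away from the robot. Straight fence: x 0 to 22, y -250 to 225 mm. Tapered fence, 20 mm thick, y 0 to 165: clear width 75 mm at y = 0, less 0.25 mm per mm of y. Cross bar 28 mm high at y 167 to 193.
- pointer (a joint): Pointer slide position in m = gauge y of its post and of its blade (blade 5 mm wide): 0 at the mouth, 0.212 at the far end; starts at 0.150 to 0.205, beyond where any board stops. Runs on top of the straight fence with about 1.5 N of friction, stays where left; push it either way by the post.
- pointer_post (a point): Middle (62 mm above the bench) of the pointer's upright round black post, 20 mm in diameter, standing from 41 to 83 mm above the bench over the middle of the straight fence (gauge x = 11 mm), on a brass saddle 26 mm (x) by 22 mm (y), 31 to 41 mm above the bench.
- pointer_tip (a point): Tip of the pointer's brass blade, at gauge x = -30 mm, 33 mm above the bench; the blade reaches over the slot and passes 6 mm above a board.
- board_long: Finger-jointed wooden board 48 x 160 x 26 mm, 0.1 to 0.2 kg. Origin under its centre; y along its length; x -24 to 24, y -80 to 80 mm. This or board_short lies flat before the mouth (gauge x < 0), 10 to 40 mm off the straight fence and a little askew, +y end foremost; the other lies behind the straight fence (gauge x > 0). Wedged flush, its front end stops at gauge y about 108 mm.
- board_long_front (a point): Middle of board_long's front (+y) end face, 80 mm from its origin.
- board_short: Finger-jointed wooden board 58 x 130 x 26 mm, 0.1 to 0.2 kg. Origin on its underside; y along its length; x -28 to 30, y -64 to 66 mm. Before the mouth or behind the straight fence, see board_long. Wedged flush, its front end stops at gauge y about 68 mm.
- board_short_front (a point): Middle of board_short's front (+y) end face, 66 mm from its origin.
- tape_roll: Bystander: roll of tape lying flat, 98 mm across, 25 mm high, at the near left of the gauge. Origin under its centre.
- glue_bottle: Bystander: upright glue bottle, 62 mm across, 205 mm high, left of the gauge. Origin under its centre.

How it is judged:
By the outcome, as a careful person would: the job done as asked, in the order asked, and still so for the second after the job is handed in, with the robot touching nothing.
It also fails if it takes over 54 s, if anything falls off the work surface, if the arm or the gripper's body presses on something with over 40 N, if the wrist force passes 120 N, or if a joint passes its speed limit or range.

## Working session

There is one attempt and no reset: what is moved stays moved. The work goes in short steps, Python scripts to look and compute and a tool call to move; the robot and the scene stay as the last step left them, time stands still between calls to the robot, and variables do not carry over. Pictures are saved under pics/ and viewed, at most 10 in all, crops included, and the job is handed in when it is done.

Besides the shell and the picture viewer there is one more tool, called as name(argument=value, ...), one argument or row to a line, values as JSON. carry_out: Moves the arm, as the interface text tells. Its arguments: {"type":"object","properties":{"moves":{"type":"array","items":{"type":"object","properties":{"turn":{"type":"array","items":{"type":"number"}},"translation":{"type":"array","items":{"type":"number"}},"fingers":{"type":"number"}}}}},"required":["moves"]}

```bash
mkdir -p pics
python3 - <<'E'
from rig import *
import cv2
for n in("scene","top"):
    cv2.imwrite(f"pics/{n}0.png",snapshot(n)); print(n,camera_params(n))
s=sense();print(s)
E
```

```text
scene {'vertical_fov': 42.28318762817021, 'cx': 273.6021288178487, 'cy': 210.37014208759163, 'position': array([-0.15586836, -0.93483585,  0.75277818]), 'attitude': array([ 0.82574412, -0.24287728,  0.13409542, -0.49109643])}
top {'vertical_fov': 45.498407982843915, 'cx': 276.1676327813813, 'cy': 207.73349853165666, 'position': array([0.36336598, 0.14770448, 1.42343283]), 'attitude': array([-0.69679931,  0.71470281, -0.04812339,  0.03680705])}
{'time_s': 0.1, 'joint_pos': array([-1.40848534,  0.59202129,  0.04829139,  1.60971573, -0.03328871,
        0.94266384, -0.03369595]), 'joint_vel': array([-0.00093685, -0.00188281, -0.00063457, -0.00375678, -0.00110417,
        0.0024029 , -0.00048009]), 'joint_torque': array([ 4.85364493e-03, -5.49998116e+01,  1.55287139e+00, -1.98822695e+01,
        9.61558748e-03,  3.90745336e-03, -2.01835263e-06]), 'eef_pos': array([0.18324364, 0.70068927, 0.23025115]), 'tool_rot': array([ 1.27506810e-01,  9.91837189e-01, -9.99485831e-04, -7.05368479e-05]), 'ft_force': array([ 0.34723481,  0.62373148, -0.34395597]), 'wrist_torque': array([0.02552522, 0.04964585, 0.04022821]), 'gripper_force': 0.0, 'opening': 1.0027569174068076}
```

View pics/top0.png

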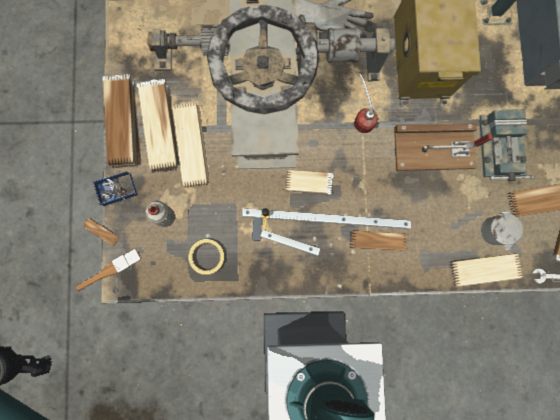

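View pics/scene0.png

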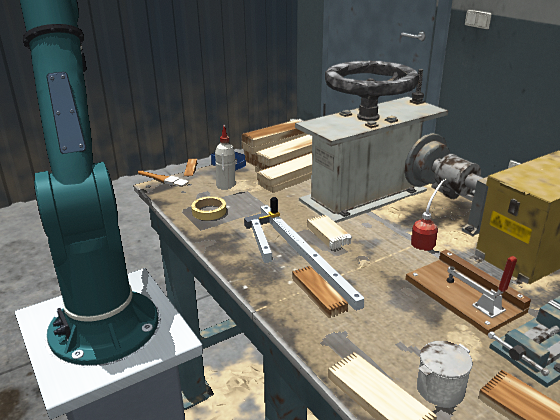

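Run:
```python
import cv2
t=cv2.imread("pics/top0.png")[195:265,235:420]; cv2.imwrite("pics/topc.png",cv2.resize(t,None,fx=4.3,fy=4.3,interpolation=cv2.INTER_CUBIC))
t=cv2.imread("pics/scene0.png")[190:320,235:375]; cv2.imwrite("pics/scc.png",cv2.resize(t,None,fx=4.5,fy=4.5,interpolation=cv2.INTER_CUBIC))
```

```text
(no output)
```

View pics/topc.png

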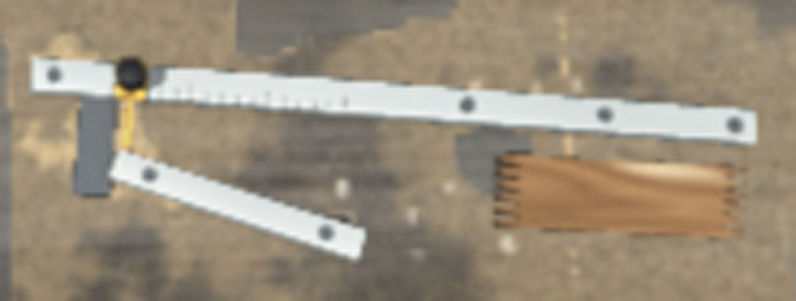

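View pics/scc.png

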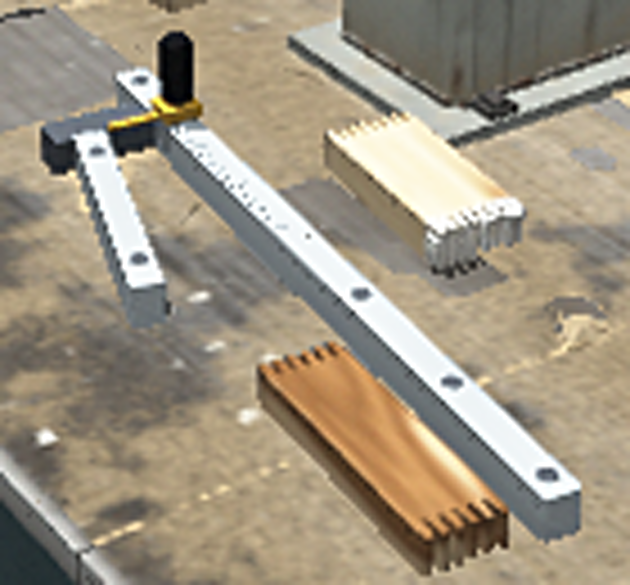

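```bash
cat > h.py <<'E'
import numpy as np
from rig import *
from scipy.spatial.transform import Rotation as R
def ray(n,uv,z):
    c=camera_params(n); f=210/np.tan(np.radians(c["vertical_fov"]/2))
    uv=np.atleast_2d(uv).astype(float)
    d=np.c_[(uv[:,0]-c["cx"])/f,(uv[:,1]-c["cy"])/f,np.ones(len(uv))]@R.from_quat(c["attitude"]).as_matrix().T
    p=np.array(c["position"]); return (p+d*((z-p[2])/d[:,2])[:,None])*1000
def crop(uv,k,x0,y0): return (np.atleast_2d(uv)+.5)/k-.5+np.array([x0,y0])
E
python3 - <<'E'
from h import *
np.set_printoptions(precision=1,suppress=True)
T=lambda uv,z: ray("top",crop(uv,4.3,235,195),z)[:,:2]
S=lambda uv,z: ray("scene",crop(uv,4.5,235,190),z)[:,:2]
f=T([(32,91),(755,143),(32,57),(756,112)],.03); print("fence innerL innerR outerL outerR\n",f)
print("S fence innerR,outerR,outerL", S([(541,516),(580,490),(147,70),(118,75)],.03))
t=T([(112,178),(122,150),(356,259),(364,231)],.03);print("taper",t)
b=T([(497,155),(496,226),(743,168),(739,237)],.026);print("board FL..",b)
print("S board", S([(338,343),(258,370),(508,515),(430,548)],.026))
print("post",T([(131,70)],.083),S([(175,40)],.083), "tip",T([(125,150)],.033),S([(110,127)],.033))
L,Rr=f[0],f[1]; yd=(L-Rr)/np.linalg.norm(L-Rr); xd=np.array([yd[1],-yd[0]])
print("len",np.linalg.norm(L-Rr),"yd",yd,np.degrees(np.arctan2(-yd[0],yd[1])))
o=(L-225*yd+Rr+250*yd)/2;print("origin",o)
for n,p in(("outer",f[2:]),("taper",t),("board",b),("boardS",S([(338,343),(258,370),(508,515),(430,548)],.026)),("post",T([(131,70)],.083)),("postS",S([(175,40)],.083)),("SF",S([(541,516),(580,490)],.03))):print(n,np.c_[(p-o)@xd,(p-o)@yd])
E
```

```text
fence innerL innerR outerL outerR
 [[ 511.1  219.1]
 [ 465.4 -250.6]
 [ 533.3  218.6]
 [ 485.6 -252.4]]
S fence innerR,outerR,outerL [[ 458.  -256. ]
 [ 485.8 -251.1]
 [ 535.8  220.1]
 [ 517.4  224.6]]
taper [[453.2 168.4]
 [471.2 161.5]
 [396.9  12.2]
 [414.8   6.4]]
board FL.. [[ 462.1  -82.6]
 [ 416.   -79.9]
 [ 449.6 -242.9]
 [ 404.8 -237.7]]
S board [[ 464.8  -84.5]
 [ 416.7  -81.5]
 [ 449.  -243.2]
 [ 404.  -242.2]]
post [[517.1 154.2]] [[518.6 158.1]] tip [[470.9 159.5]] [[476.9 166.4]]
len 471.8665007652556 yd [0.1 1. ] -5.55391246141875
origin [489.4  -3.3]
outer [[  22.2  225.2]
 [  20.3 -248.3]]
taper [[-52.7 167.4]
 [-34.1 162.3]
 [-93.6   6.5]
 [-75.2   2.4]]
board [[ -19.5  -81.5]
 [ -65.7  -83.3]
 [ -16.5 -242.3]
 [ -61.5 -241.5]]
boardS [[ -16.6  -83.1]
 [ -64.8  -84.8]
 [ -17.  -242.7]
 [ -61.9 -246. ]]
post [[ 12.3 159.4]]
postS [[ 13.4 163.5]]
SF [[  -6.8 -254.5]
 [  20.3 -247. ]]
```

carry_out(
  moves=[
    {"turn": [0,0,0.0133],"translation": [25,-30,5],"fingers": 0},
    {"turn": [0,0,0.0133],"translation": [25,-36,5],"fingers": 0},
    {"turn": [0,0,0.0133],"translation": [25,-36,5],"fingers": 0},
    {"turn": [0,0,0.0133],"translation": [25,-36,5],"fingers": 0},
    {"turn": [0,0,0.0133],"translation": [25,-36,5],"fingers": 0},
    {"turn": [0,0,0.0133],"translation": [25,-36,5],"fingers": 0},
    {"turn": [0,0,0.0133],"translation": [25,-36,0],"fingers": 0},
    {"turn": [0,0,0.0133],"translation": [25,-36,0],"fingers": 0},
    {"turn": [0,0,0.0133],"translation": [25,-36,0],"fingers": 0},
    {"turn": [0,0,0.0133],"translation": [20,-36,0],"fingers": 0},
    {"turn": [0,0,0.0133],"translation": [20,-36,0],"fingers": 0},
    {"turn": [0,0,0.0133],"translation": [20,-36,0],"fingers": 0},
  ],
)

```text
time_s: 1.6
eef_pos: [0.4687, 0.274, 0.261]
tool_rot: [0.048, 0.999, -0.0, -0.0]
ft_force: [1.4, 0.6, -0.2]
opening: -0.001
gripper_force: 0.0
```

carry_out(
  moves=[
    {"turn": [0,0,0],"translation": [0,-44,0],"fingers": 0},
    {"turn": [0,0,0],"translation": [0,-44,-5],"fingers": 0},
    {"turn": [0,0,0],"translation": [0,-44,-10],"fingers": 0},
    {"turn": [0,0,0],"translation": [0,-44,-20],"fingers": 0},
    {"turn": [0,0,0],"translation": [-6,-44,-20],"fingers": 0},
    {"turn": [0,0,0],"translation": [-12,-44,-20],"fingers": 0},
    {"turn": [0,0,0],"translation": [-12,-44,-20],"fingers": 0},
    {"turn": [0,0,0],"translation": [-12,-44,-20],"fingers": 0},
    {"turn": [0,0,0],"translation": [-12,-44,-20],"fingers": 0},
    {"turn": [0,0,0],"translation": [-12,-38,-20],"fingers": 0},
    {"turn": [0,0,0],"translation": [-11,0,-20],"fingers": 0},
    {"turn": [0,0,0],"translation": [0,0,0],"fingers": 0},
  ],
)

```text
time_s: 3.1
eef_pos: [0.3893, -0.1587, 0.0852]
tool_rot: [0.049, 0.999, 0.001, -0.002]
ft_force: [0.4, 0.5, -0.2]
opening: 0.001
gripper_force: 0.0
```

carry_out(
  moves=[
    {"turn": [0,0,0],"translation": [0,0,-25],"fingers": 0},
    {"turn": [0,0,0],"translation": [0,0,-25],"fingers": 0},
    {"turn": [0,0,0],"translation": [0,0,-23],"fingers": 0},
    {"turn": [0,0,0],"translation": [0,0,0],"fingers": 0},
    {"turn": [0,0,0],"translation": [5,-0.5,0],"fingers": 0},
    {"turn": [0,0,0],"translation": [5,-0.5,0],"fingers": 0},
    {"turn": [0,0,0],"translation": [5,-0.5,0],"fingers": 0},
    {"turn": [0,0,0],"translation": [4,-0.4,0],"fingers": 0},
    {"turn": [0,0,0],"translation": [2,0,0],"fingers": 0},
    {"turn": [0,0,0],"translation": [2,0,0],"fingers": 0},
    {"turn": [0,0,0],"translation": [0,0,0],"fingers": 0},
  ],
)

```text
time_s: 4.47
eef_pos: [0.4151, -0.1607, 0.0138]
tool_rot: [0.048, 0.999, 0.0, -0.0]
ft_force: [-1.0, 0.3, 0.2]
opening: -0.001
gripper_force: 0.3
```

carry_out(
  moves=[
    {"turn": [0,0,0],"translation": [1,0,0],"fingers": 0},
    {"turn": [0,0,0],"translation": [1,0,0],"fingers": 0},
    {"turn": [0,0,0],"translation": [0,0,0],"fingers": 0},
  ],
)

```text
time_s: 4.85
eef_pos: [0.4162, -0.1606, 0.0138]
tool_rot: [0.048, 0.999, 0.0, -0.001]
ft_force: [-2.0, 0.2, 1.2]
opening: -0.002
gripper_force: 1.0
```

carry_out(
  moves=[
    {"turn": [0,0,0],"translation": [1,0,0],"fingers": 0},
    {"turn": [0,0,0],"translation": [1,0,0],"fingers": 0},
    {"turn": [0,0,0],"translation": [0,0,0],"fingers": 0},
  ],
)

```text
time_s: 5.22
eef_pos: [0.4162, -0.1605, 0.0138]
tool_rot: [0.049, 0.999, 0.0, -0.003]
ft_force: [-5.1, -0.6, 4.0]
opening: -0.003
gripper_force: 2.6
```

Run:
```python
from h import *
import cv2
print(sense()['ft_force'],sense()['eef_pos'])
a=snapshot("top")[195:265,280:420];b=snapshot("scene")[240:320,265:375]
a=cv2.resize(a,(700,350),interpolation=2);b=cv2.resize(b,(330,240),interpolation=2)
c=np.zeros((600,700,3),np.uint8);c[:350]=a;c[355:595,:330]=b
cv2.imwrite("pics/s1.png",c)
```

```text
[-5.12397111 -0.57129304  4.00456706] [ 0.41624698 -0.16053935  0.01380087]
```

View pics/s1.png

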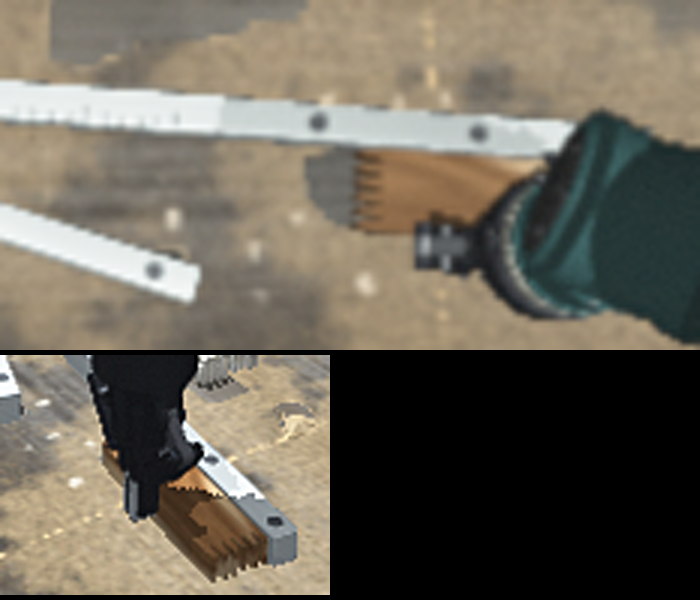

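carry_out(
  moves=[
    {"turn": [0,0,0],"translation": [-5,0,0],"fingers": 0},
    {"turn": [0,0,0],"translation": [-5,0,0],"fingers": 0},
    {"turn": [0,0,0],"translation": [0,0,30],"fingers": 0},
    {"turn": [0,0,0],"translation": [0,0,30],"fingers": 0},
    {"turn": [0,0,0],"translation": [10,-36,0],"fingers": 0},
    {"turn": [0,0,0],"translation": [10,-36,0],"fingers": 0},
    {"turn": [0,0,0],"translation": [10,-36,0],"fingers": 0},
    {"turn": [0,0,0],"translation": [0,0,0],"fingers": 0},
  ],
)

```text
time_s: 6.32
eef_pos: [0.4409, -0.2727, 0.0744]
tool_rot: [0.05, 0.999, -0.002, 0.002]
ft_force: [0.5, -0.2, -0.1]
opening: -0.0
gripper_force: 0.0
```

carry_out(
  moves=[
    {"turn": [0,0,0],"translation": [0,0,-30],"fingers": 0},
    {"turn": [0,0,0],"translation": [0,0,-30],"fingers": 0},
    {"turn": [0,0,0],"translation": [0,0,0],"fingers": 0},
    {"turn": [0,0,0],"translation": [0.5,5,0],"fingers": 0},
    {"turn": [0,0,0],"translation": [0.5,5,0],"fingers": 0},
    {"turn": [0,0,0],"translation": [0.5,5,0],"fingers": 0},
    {"turn": [0,0,0],"translation": [0.5,5,0],"fingers": 0},
    {"turn": [0,0,0],"translation": [0.5,5,0],"fingers": 0},
    {"turn": [0,0,0],"translation": [0.5,5,0],"fingers": 0},
    {"turn": [0,0,0],"translation": [0.5,5,0],"fingers": 0},
    {"turn": [0,0,0],"translation": [0,0,0],"fingers": 0},
  ],
)

```text
time_s: 7.7
eef_pos: [0.4428, -0.2343, 0.0144]
tool_rot: [0.048, 0.999, -0.0, 0.0]
ft_force: [0.5, -1.5, 1.7]
opening: 0.001
gripper_force: 0.7
```

carry_out(
  moves=[
    {"turn": [0,0,0],"translation": [1,8,0],"fingers": 0},
    {"turn": [0,0,0],"translation": [1,10,0],"fingers": 0},
    {"turn": [0,0,0],"translation": [1,10,0],"fingers": 0},
    {"turn": [0,0,0],"translation": [1,10,0],"fingers": 0},
    {"turn": [0,0,0],"translation": [1,10,0],"fingers": 0},
    {"turn": [0,0,0],"translation": [1,10,0],"fingers": 0},
    {"turn": [0,0,0],"translation": [1,10,0],"fingers": 0},
    {"turn": [0,0,0],"translation": [1,10,0],"fingers": 0},
    {"turn": [0,0,0],"translation": [1,10,0],"fingers": 0},
    {"turn": [0,0,0],"translation": [1,10,0],"fingers": 0},
    {"turn": [0,0,0],"translation": [1,10,0],"fingers": 0},
    {"turn": [0,0,0],"translation": [1,8,0],"fingers": 0},
  ],
)

```text
time_s: 9.2
eef_pos: [0.4544, -0.1169, 0.0139]
tool_rot: [0.048, 0.999, 0.0, -0.0]
ft_force: [-0.7, -0.7, -0.5]
opening: 0.002
gripper_force: 0.3
```

carry_out(
  moves=[
    {"turn": [0,0,0],"translation": [0.5,5,0],"fingers": 0},
    {"turn": [0,0,0],"translation": [0.5,5,0],"fingers": 0},
    {"turn": [0,0,0],"translation": [0.5,5,0],"fingers": 0},
    {"turn": [0,0,0],"translation": [0.5,5,0],"fingers": 0},
    {"turn": [0,0,0],"translation": [0.5,5,0],"fingers": 0},
    {"turn": [0,0,0],"translation": [0.5,5,0],"fingers": 0},
    {"turn": [0,0,0],"translation": [0.5,5,0],"fingers": 0},
    {"turn": [0,0,0],"translation": [0.3,3,0],"fingers": 0},
    {"turn": [0,0,0],"translation": [0.3,3,0],"fingers": 0},
    {"turn": [0,0,0],"translation": [0,0,0],"fingers": 0},
  ],
)

```text
time_s: 10.45
eef_pos: [0.4585, -0.0762, 0.0139]
tool_rot: [0.048, 0.999, 0.0, -0.0]
ft_force: [-0.5, 0.0, 0.1]
opening: -0.001
gripper_force: 0.0
```

carry_out(
  moves=[
    {"turn": [0,0,0],"translation": [0.2,2,0],"fingers": 0},
    {"turn": [0,0,0],"translation": [0.2,2,0],"fingers": 0},
    {"turn": [0,0,0],"translation": [0.2,2,0],"fingers": 0},
    {"turn": [0,0,0],"translation": [0.1,1,0],"fingers": 0},
    {"turn": [0,0,0],"translation": [0.1,1,0],"fingers": 0},
    {"turn": [0,0,0],"translation": [0,0,0],"fingers": 0},
  ],
)

```text
time_s: 11.2
eef_pos: [0.4593, -0.0685, 0.0139]
tool_rot: [0.048, 0.999, 0.0, -0.0]
ft_force: [-0.9, 0.2, 0.2]
opening: -0.002
gripper_force: 0.2
```

carry_out(
  moves=[
    {"turn": [0,0,0],"translation": [0.1,1,0],"fingers": 0},
    {"turn": [0,0,0],"translation": [0.1,1,0],"fingers": 0},
    {"turn": [0,0,0],"translation": [0.1,1,0],"fingers": 0},
    {"turn": [0,0,0],"translation": [0.1,1,0],"fingers": 0},
    {"turn": [0,0,0],"translation": [0,0,0],"fingers": 0},
  ],
)

```text
time_s: 11.82
eef_pos: [0.4596, -0.0645, 0.0139]
tool_rot: [0.048, 0.999, 0.0, -0.0]
ft_force: [0.5, 0.6, 0.1]
opening: 0.003
gripper_force: 0.2
```

Run:
```python
from h import *
import cv2
a=snapshot("top")[200:260,235:375];b=snapshot("scene")[190:275,235:335]
a=cv2.resize(a,(700,300),interpolation=2);b=cv2.resize(b,(350,297),interpolation=2)
c=np.zeros((600,700,3),np.uint8);c[:300]=a;c[302:599,:350]=b
cv2.imwrite("pics/s2.png",c)
```

```text
(no output)
```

View pics/s2.png

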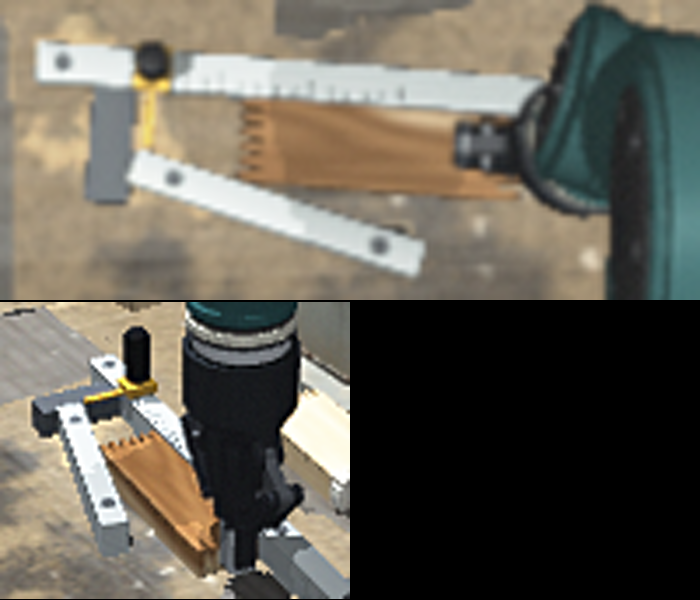

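carry_out(
  moves=[
    {"turn": [0,0,0],"translation": [0.1,1,0],"fingers": 0},
    {"turn": [0,0,0],"translation": [0.1,1,0],"fingers": 0},
    {"turn": [0,0,0],"translation": [0.1,1,0],"fingers": 0},
    {"turn": [0,0,0],"translation": [0,0,0],"fingers": 0},
  ],
)

```text
time_s: 12.42
eef_pos: [0.4598, -0.0632, 0.0139]
tool_rot: [0.049, 0.999, -0.001, -0.0]
ft_force: [-0.7, -5.3, 0.0]
opening: 0.004
gripper_force: 2.7
```

Run:
```python
from h import *
o=np.array([489.4,-3.3]);yd=np.array([.0968,.9953]);xd=np.array([.9953,-.0968])
for p in (ray("top",crop([(243,98),(239,140),(238,181),(520,198)],5,235,200),.026)[:,:2],sense()['eef_pos'][None,:2]*1000):print(np.c_[(p-o)@xd,(p-o)@yd])
print(sense()['ft_force'])
```

```text
[[ -0.86473592 107.93656261]
 [-24.57941995 108.54144467]
 [-47.5200331  107.51096579]
 [-45.71750658 -50.41246268]]
[[-23.63509531 -62.51145287]]
[-0.69252033 -5.29547621  0.04849924]
```

carry_out(
  moves=[
    {"turn": [0,0,0],"translation": [0.2,2,0],"fingers": 0},
    {"turn": [0,0,0],"translation": [0.2,2,0],"fingers": 0},
    {"turn": [0,0,0],"translation": [0.2,2,0],"fingers": 0},
    {"turn": [0,0,0],"translation": [0,0,0],"fingers": 0},
  ],
)

```text
time_s: 12.92
eef_pos: [0.4599, -0.0621, 0.014]
tool_rot: [0.052, 0.999, -0.003, 0.0]
ft_force: [-0.8, -15.8, 0.7]
opening: 0.0
gripper_force: 7.8
```

carry_out(
  moves=[
    {"turn": [0,0,0],"translation": [-0.6,-6,0],"fingers": 0},
    {"turn": [0,0,0],"translation": [-1,-10,0],"fingers": 0},
    {"turn": [0,0,0],"translation": [-1,-10,0],"fingers": 0},
    {"turn": [0,0,0],"translation": [0,0,45],"fingers": 0},
    {"turn": [0,0,0],"translation": [0,0,45],"fingers": 0},
    {"turn": [0,0,0],"translation": [0,10,40],"fingers": 50},
    {"turn": [0,0,0],"translation": [12,45,0],"fingers": 100},
    {"turn": [0,0,0],"translation": [12,45,0],"fingers": 100},
    {"turn": [0,0,0],"translation": [12,45,0],"fingers": 100},
    {"turn": [0,0,0],"translation": [12,45,0],"fingers": 100},
    {"turn": [0,0,0],"translation": [10,42,0],"fingers": 100},
    {"turn": [0,0,0],"translation": [0,0,0],"fingers": 100},
  ],
)

```text
time_s: 14.42
eef_pos: [0.5165, 0.1554, 0.1437]
tool_rot: [0.044, 0.999, 0.002, -0.0]
ft_force: [0.0, 0.5, 1.2]
opening: 0.997
gripper_force: 0.0
```

Run:
```python
from h import *
o=np.array([489.4,-3.3]);yd=np.array([.0968,.9953]);xd=np.array([.9953,-.0968])
s=sense();print(s['tool_rot'],s['ft_force'])
e=s['eef_pos'][:2]*1000;print((e-o)@xd,(e-o)@yd)
import cv2
b=snapshot("scene")[190:290,235:335];a=snapshot("top")[200:260,270:370]
c=np.zeros((600,500,3),np.uint8);c[:300]=cv2.resize(a,(500,300),interpolation=2);c[300:,:300]=cv2.resize(b,(300,300),interpolation=2)
cv2.imwrite("pics/s3.png",c)
```

```text
[ 4.40557515e-02  9.99027930e-01  1.51106965e-03 -5.85453393e-05] [0.02213931 0.47045833 1.24536094]
11.611314834303872 160.6120462217681
```

View pics/s3.png

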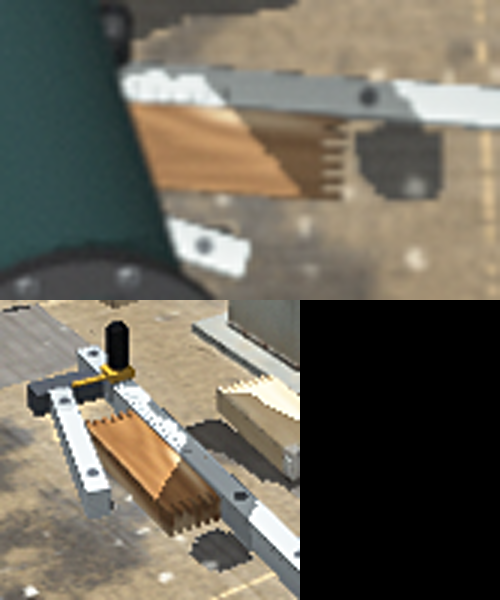

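carry_out(
  moves=[
    {"turn": [0,0,0],"translation": [0,0,-32],"fingers": 100},
    {"turn": [0,0,0],"translation": [0,0,-32],"fingers": 100},
    {"turn": [0,0,0],"translation": [0,0,-31],"fingers": 100},
    {"turn": [0,0,0],"translation": [0,0,0],"fingers": 60},
    {"turn": [0,0,0],"translation": [0,0,0],"fingers": 40},
    {"turn": [0,0,0],"translation": [0,0,0],"fingers": 0},
    {"turn": [0,0,0],"translation": [0,0,0],"fingers": 0},
    {"turn": [0,0,0],"translation": [0,0,0],"fingers": 0},
    {"turn": [0,0,0],"translation": [0,0,0],"fingers": 0},
  ],
)

```text
time_s: 15.65
eef_pos: [0.5169, 0.151, 0.0503]
tool_rot: [0.048, 0.999, 0.001, 0.001]
ft_force: [-0.9, 0.4, 5.4]
opening: 0.217
gripper_force: 58.3
```

carry_out(
  moves=[
    {"turn": [0,0,0],"translation": [-0.6,-6,0],"fingers": 0},
    {"turn": [0,0,0],"translation": [-0.6,-6,0],"fingers": 0},
    {"turn": [0,0,0],"translation": [-0.6,-6,0],"fingers": 0},
    {"turn": [0,0,0],"translation": [-0.6,-6,0],"fingers": 0},
    {"turn": [0,0,0],"translation": [-0.6,-6,0],"fingers": 0},
    {"turn": [0,0,0],"translation": [-0.6,-6,0],"fingers": 0},
    {"turn": [0,0,0],"translation": [-0.6,-6,0],"fingers": 0},
    {"turn": [0,0,0],"translation": [-0.4,-4,0],"fingers": 0},
    {"turn": [0,0,0],"translation": [0,0,0],"fingers": 0},
    {"turn": [0,0,0],"translation": [0,0,0],"fingers": 0},
  ],
)

```text
time_s: 16.9
eef_pos: [0.5123, 0.1046, 0.0503]
tool_rot: [0.048, 0.999, 0.001, 0.001]
ft_force: [-1.2, -1.1, 6.0]
opening: 0.217
gripper_force: 58.5
```

carry_out(
  moves=[
    {"turn": [0,0,0],"translation": [-0.1,-1.6,0],"fingers": 0},
    {"turn": [0,0,0],"translation": [0,0,0],"fingers": 0},
    {"turn": [0,0,0],"translation": [0,0,0],"fingers": 0},
  ],
)

```text
time_s: 17.27
eef_pos: [0.5122, 0.1035, 0.0503]
tool_rot: [0.048, 0.999, 0.001, 0.001]
ft_force: [0.2, 1.1, 5.7]
opening: 0.217
gripper_force: 58.5
```

carry_out(
  moves=[
    {"turn": [0,0,0],"translation": [0,0,0],"fingers": 40},
    {"turn": [0,0,0],"translation": [0,0,0],"fingers": 60},
    {"turn": [0,0,0],"translation": [0,0,0],"fingers": 80},
    {"turn": [0,0,0],"translation": [0,0,0],"fingers": 80},
    {"turn": [0,0,0],"translation": [0,0,0],"fingers": 80},
    {"turn": [0,0,0],"translation": [0,0,40],"fingers": 80},
    {"turn": [0,0,0],"translation": [0,0,40],"fingers": 80},
    {"turn": [0,0,0],"translation": [0,0,40],"fingers": 80},
    {"turn": [0,0,0],"translation": [0,50,30],"fingers": 80},
    {"turn": [0,0,0],"translation": [0,50,30],"fingers": 80},
    {"turn": [0,0,0],"translation": [0,50,0],"fingers": 80},
    {"turn": [0,0,0],"translation": [0,50,0],"fingers": 80},
  ],
)

```text
time_s: 18.77
eef_pos: [0.5111, 0.3044, 0.2295]
tool_rot: [0.048, 0.999, 0.0, -0.0]
ft_force: [0.1, -0.6, -0.4]
opening: 0.801
gripper_force: 0.0
```

carry_out(
  moves=[
    {"turn": [0,0,0],"translation": [0,50,0],"fingers": 80},
    {"turn": [0,0,0],"translation": [0,50,0],"fingers": 80},
    {"turn": [0,0,0],"translation": [0,0,0],"fingers": 80},
  ],
)

```text
time_s: 19.15
eef_pos: [0.5091, 0.4091, 0.2282]
tool_rot: [0.044, 0.999, 0.002, -0.001]
ft_force: [-0.0, -1.0, -0.7]
opening: 0.801
gripper_force: 0.0
```

Run:
```python
from h import *
import cv2
b=snapshot("scene")[190:270,235:315];a=snapshot("top")[205:245,235:335]
c=np.zeros((600,800,3),np.uint8);c[:280,:700]=cv2.resize(a,(700,280),interpolation=2);c[280:,:320]=cv2.resize(b,(320,320),interpolation=2)
c[280:,330:650]=cv2.resize(b[20:52,15:47],(320,320),interpolation=2)
cv2.imwrite("pics/s4.png",c)
```

```text
(no output)
```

View pics/s4.png

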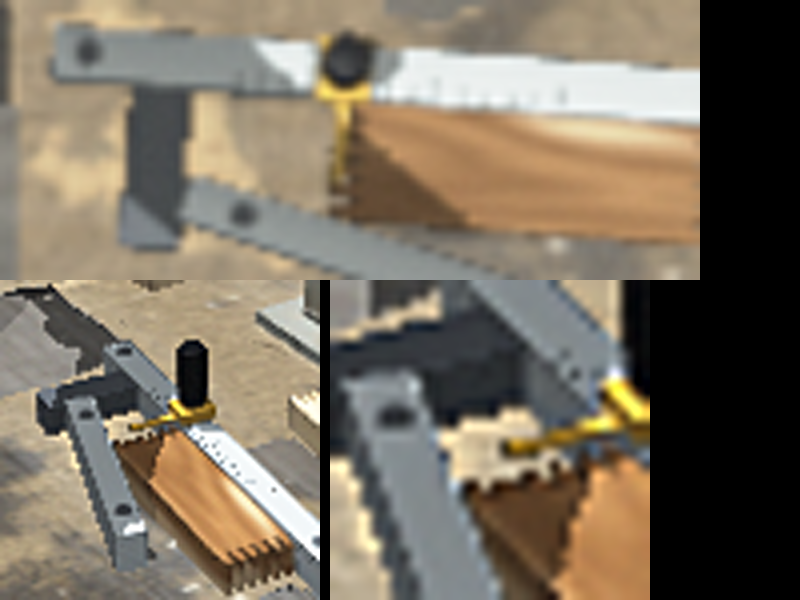

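Run:
```python
from h import *
o=np.array([489.4,-3.3]);yd=np.array([.0968,.9953]);xd=np.array([.9953,-.0968])
G=lambda p:np.c_[(p[:,:2]-o)@xd,(p[:,:2]-o)@yd].round(1)
t=lambda uv,z:G(ray("top",crop(uv,7,235,205),z))
s=lambda uv,z:G(ray("scene",crop(np.array(uv)-[330,280],10,250,210),z))
print("blade",t([(345,105),(340,178)],.033),s([(508,447)],.033))
print("front",t([(331,182),(331,200),(332,214)],.026),s([(465,488),(562,462)],.026))
print("post",t([(347,60)],.083), "saddle",t([(317,97),(371,98)],.041))
```

```text
blade [[ -2.5 106.2]
 [-31.7 106.2]] [[-28.8 117.1]]
front [[-33.  109.5]
 [-40.2 109. ]
 [-45.7 108.2]] [[-42.9 114.2]
 [-14.6 114.1]]
post [[ 10.  107.8]] saddle [[ -0.9 117.7]
 [  0.3  96.3]]
```

Run:
```python
from h import *
import cv2
np.set_printoptions(linewidth=200)
I=np.mean([snapshot("top").astype(float) for _ in range(4)],0)
print("cols 276..296; red / yellowness r-b")
for r in range(218,238): print(r,I[r,276:297,2].round().astype(int),(I[r,278:292,2]-I[r,278:292,0]).round().astype(int))
c=camera_params("top");f=210/np.tan(np.radians(c["vertical_fov"]/2));Rm=R.from_quat(c["attitude"]).as_matrix()
o=np.array([489.4,-3.3]);yd=np.array([.0968,.9953]);xd=np.array([.9953,-.0968])
def P(x,y,z):
    w=np.append((o+x*xd+y*yd)/1000,z)-c["position"];q=Rm.T@w;return np.round([f*q[0]/q[2]+c["cx"],f*q[1]/q[2]+c["cy"]],2)
for x in(-5,-15,-24,-30,-36,-44):print(x,"blade c@108",P(x,108,.034),"front@108",P(x,108,.026))
```

```text
cols 276..296; red / yellowness r-b
218 [ 99 109 106 120 189 237 241 236 238 240 246 236 195 224 212 241 237 221 224 238 230] [  0  28  97 135 136 138 140 141 141 112   4  -8  -5  -4]
219 [141 145 150 149 152 159 184 217 218 181 190 184 159 166 162 190 184 168 181 200 200] [ 35  39  52  75  98 126 130 106 110  91  30  14  16  12]
220 [165 169 172 166 158 148 152 195 218 140 165 178 178 180 183 189 186 183 183 182 179] [ 46  44  41  38  54 110 125  70  79  84  80  78  80  76]
221 [171 173 176 168 166 165 158 174 190 108 129 163 180 183 187 190 192 194 193 191 189] [ 48  46  46  44  50  94 105  50  60  78  87  89  90  91]
222 [169 172 173 166 168 170 168 162 145  88 104 148 175 175 175 178 180 182 186 190 193] [48 46 46 46 57 90 79 40 48 71 84 84 84 85]
223 [167 172 168 165 167 171 172 162 128  98 105 142 177 177 176 172 171 173 173 176 181] [44 42 42 44 60 90 70 44 46 67 84 85 84 82]
224 [170 173 170 170 169 170 168 152 118  82  88 114 139 162 183 181 178 176 173 171 172] [42 41 41 41 54 84 65 37 38 54 67 76 86 86]
225 [170 172 173 176 176 169 161 150 124  95  99 108 116 148 187 188 1
[... 1318 characters left out ...]
  96  97  97  96  97  98  98  98  99  98] [ 9 12 26 34 27 35 40 44 45 44 44 44 44 44]
236 [142 142 142 139 137 137 117 117 121  84  82  88  91  92  91  94  96  96  98 102 102] [-3 -4  1  4  2 18 30 24 28 34 34 35 34 38]
237 [144 144 142 141 141 139 135 137 136 116 111 128 127 120 116 112 108 106 104 100  86] [-4 -5 -4 -5 -4  0  3  0 12 30 30 26 25 24]
-5 blade c@108 [283.16 220.39] front@108 [283.08 220.66]
-15 blade c@108 [282.91 223.96] front@108 [282.83 224.21]
-24 blade c@108 [282.69 227.17] front@108 [282.61 227.41]
-30 blade c@108 [282.54 229.32] front@108 [282.46 229.54]
-36 blade c@108 [282.39 231.47] front@108 [282.31 231.68]
-44 blade c@108 [282.19 234.34] front@108 [282.11 234.53]
```

carry_out(
  moves=[
    {"turn": [0,0,0],"translation": [0,-43,0],"fingers": 0},
    {"turn": [0,0,0],"translation": [0,-43,0],"fingers": 0},
    {"turn": [0,0,0],"translation": [0,-43,0],"fingers": 0},
    {"turn": [0,0,0],"translation": [0,-43,0],"fingers": 0},
    {"turn": [0,0,0],"translation": [0,-43,0],"fingers": 0},
    {"turn": [0,0,0],"translation": [0,-43,0],"fingers": 0},
    {"turn": [0,0,0],"translation": [0,-43,0],"fingers": 0},
    {"turn": [0,0,0],"translation": [-2,-43,0],"fingers": 0},
    {"turn": [0,0,0],"translation": [0,0,-40],"fingers": 0},
    {"turn": [0,0,0],"translation": [0,0,-40],"fingers": 0},
    {"turn": [0,0,0],"translation": [0,0,0],"fingers": 0},
    {"turn": [0,0,0],"translation": [0,0,0],"fingers": 0},
  ],
)

```text
time_s: 20.95
eef_pos: [0.5099, 0.0583, 0.1499]
tool_rot: [0.049, 0.999, 0.0, 0.0]
ft_force: [0.3, -0.0, 0.7]
opening: -0.0
gripper_force: 0.0
```

carry_out(
  moves=[
    {"turn": [0,0,0],"translation": [-3,0,-40],"fingers": 0},
    {"turn": [0,0,0],"translation": [0,0,-40],"fingers": 0},
    {"turn": [0,0,0],"translation": [0.5,4,0],"fingers": 0},
    {"turn": [0,0,0],"translation": [0.5,4,0],"fingers": 0},
    {"turn": [0,0,0],"translation": [0.5,4,0],"fingers": 0},
    {"turn": [0,0,0],"translation": [0.5,4,0],"fingers": 0},
    {"turn": [0,0,0],"translation": [0,2,0],"fingers": 0},
    {"turn": [0,0,0],"translation": [0,2,0],"fingers": 0},
    {"turn": [0,0,0],"translation": [0,2,0],"fingers": 0},
    {"turn": [0,0,0],"translation": [0,1,0],"fingers": 0},
    {"turn": [0,0,0],"translation": [0,0,0],"fingers": 0},
  ],
)

```text
time_s: 22.32
eef_pos: [0.5083, 0.0813, 0.0688]
tool_rot: [0.048, 0.999, -0.0, -0.0]
ft_force: [-0.2, -1.2, 0.3]
opening: -0.003
gripper_force: 0.7
```

carry_out(
  moves=[
    {"turn": [0,0,0],"translation": [0.1,1,0],"fingers": 0},
    {"turn": [0,0,0],"translation": [0.1,1,0],"fingers": 0},
    {"turn": [0,0,0],"translation": [0,0,0],"fingers": 0},
  ],
)

```text
time_s: 22.7
eef_pos: [0.5085, 0.0839, 0.0689]
tool_rot: [0.048, 0.999, 0.0, -0.0]
ft_force: [1.2, -1.7, 0.6]
opening: 0.002
gripper_force: 0.7
```

carry_out(
  moves=[
    {"turn": [0,0,0],"translation": [-1,-10,0],"fingers": 0},
    {"turn": [0,0,0],"translation": [0,-10,0],"fingers": 0},
    {"turn": [0,0,0],"translation": [0,0,45],"fingers": 0},
    {"turn": [0,0,0],"translation": [0,0,45],"fingers": 0},
    {"turn": [0,0,0],"translation": [0,0,45],"fingers": 0},
    {"turn": [0,0,0],"translation": [0,45,30],"fingers": 0},
    {"turn": [0,0,0],"translation": [0,45,0],"fingers": 0},
    {"turn": [0,0,0],"translation": [0,45,0],"fingers": 0},
    {"turn": [0,0,0],"translation": [0,45,0],"fingers": 0},
    {"turn": [0,0,0],"translation": [0,45,0],"fingers": 0},
    {"turn": [0,0,0],"translation": [0,45,0],"fingers": 0},
    {"turn": [0,0,0],"translation": [0,45,0],"fingers": 0},
  ],
)

```text
time_s: 24.2
eef_pos: [0.5074, 0.3791, 0.2336]
tool_rot: [0.048, 0.999, -0.0, -0.001]
ft_force: [0.6, -0.3, 0.5]
opening: 0.002
gripper_force: 0.0
```

Run:
```python
from h import *
import cv2
np.set_printoptions(linewidth=200)
a=snapshot("top");b=snapshot("scene")
I=a.astype(float)
for r in range(220,236): print(r,I[r,276:292,2].astype(int),(I[r,276:292,2]-I[r,276:292,0]).astype(int))
c=np.zeros((600,800,3),np.uint8);c[:280]=cv2.resize(a[200:242,235:355],(800,280),interpolation=2);c[280:,:320]=cv2.resize(b[190:270,235:315],(320,320),interpolation=2)
c[280:,330:650]=cv2.resize(b[210:242,255:287],(320,320),interpolation=2)
cv2.imwrite("pics/s5.png",c)
```

```text
220 [166 168 173 167 160 151 147 119  92  93  99 102 109 133 172 187] [45 46 46 44 42 54 82 65 42 44 44 40 38 54 74 75]
221 [170 175 176 169 167 163 148 119  78  76  81  93 102 115 135 156] [48 48 48 47 46 57 82 64 35 33 37 45 48 55 64 73]
222 [168 172 172 167 168 165 146 112  83  80  81  90  98 100 102 114] [48 48 46 45 46 57 79 59 35 36 36 42 45 45 46 53]
223 [167 171 167 165 167 165 146 118  98  98 100 104 103 100 100  99] [44 46 43 42 43 55 76 55 43 44 45 46 47 46 45 45]
224 [169 174 168 171 169 165 155 136  86  80  89 105 107 105 105 103] [42 44 42 40 40 52 68 42 31 34 39 46 48 48 46 46]
225 [170 172 172 176 176 165 146 117  91  92  98 109 110 109 109 108] [41 41 42 43 43 51 71 42 35 37 43 47 49 48 50 49]
226 [171 171 173 178 165 140 139 108  95 104 108 111 110 111 111 110] [42 41 42 43 42 55 75 47 40 44 49 51 50 50 50 49]
227 [170 173 172 178 158 131 154 136  80  77  87 102 108 109 110 109] [43 44 43 44 42 59 70 40 28 32 40 46 49 50 49 51]
228 [167 169 169 173 158 136 140 105  83  86  93 101 105 106 105 106] [42 43 43 45 47 70 71 35 31 34 39 47 47 48 48 48]
229 [168 171 169 166 156 141 138 103  98  97 101 105 103 101 102 105] [44 45 44 43 50 74 75 41 39 44 43 47 48 46 48 47]
230 [169 171 168 163 150 139 153 142 126  85  88  99 100 100  99 101] [46 47 46 44 45 64 69 41 36 30 39 42 45 45 46 45]
231 [166 169 163 164 160 140 113 113 108  92  93  96  99  97  97  96] [47 48 46 46 46 45 48 40 39 39 45 45 46 44 46 44]
232 [169 169 165 166 169 145  92  93  96  95  99  98  98  99  96  98] [45 46 43 42 43 39 31 35 39 45 45 44 44 45 46 46]
233 [168 170 171 174 178 165 142 139 121  80  86  98 101  99  97  99] [41 44 43 44 44 39 31 31 29 29 39 43 45 47 45 45]
234 [144 147 172 177 175 156 116 113 106  90  94  98  98  99  96  98] [10 25 42 44 45 39 35 37 37 41 44 45 47 45 46 44]
235 [139 139 152 148 141 138  90  91  96  94  95  97  96  97  97  96] [-3  1 10 12 26 33 28 34 42 43 46 44 44 44 45 45]
```

View pics/s5.png

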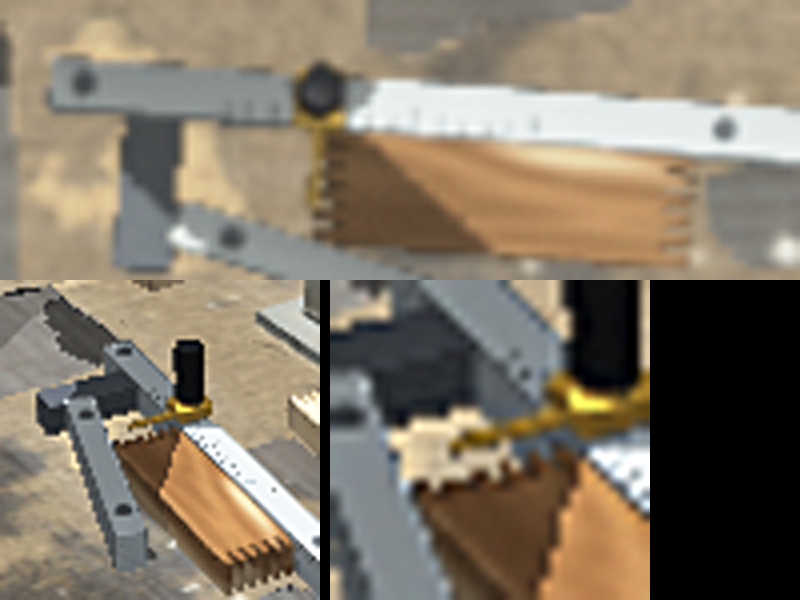

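Run:
```python
from h import *
np.set_printoptions(linewidth=200)
I=snapshot("scene").astype(float)
print("cols 262..284")
for r in range(222,236): print(r,I[r,262:285,2].astype(int),(I[r,262:285,2]-I[r,262:285,0]).astype(int))
c=camera_params("scene");f=210/np.tan(np.radians(c["vertical_fov"]/2));Rm=R.from_quat(c["attitude"]).as_matrix()
o=np.array([489.4,-3.3]);yd=np.array([.0968,.9953]);xd=np.array([.9953,-.0968])
def P(x,y,z):
    w=np.append((o+x*xd+y*yd)/1000,z)-c["position"];q=Rm.T@w;return np.round([f*q[0]/q[2]+c["cx"],f*q[1]/q[2]+c["cy"]],1)
for y in(108,111,114):print(y,"blade c -30,-20,-10",P(-30,y,.034),P(-20,y,.034),P(-10,y,.034),"front -48 -30 -10",P(-48,y,.026),P(-30,y,.026),P(-20,y,.026),P(-10,y,.026))
```

```text
cols 262..284
222 [ 36  31  30  28  20  75  69  83  78  81  88  85  85  83 119  98  89 255 255 255 255 171 131] [ -8 -12 -10 -11 -14  14  14   8 -15 -13 -11 -12 -12 -13  31  67  64 166 150 157 171 121  91]
223 [ 17  80  77  76  66 239 235 230 111  82  84  93 108 117 174 154 121 129 132 106 100 109 109] [-15  17  16  14  11  68  67  66   2 -12 -12  -4  26  50 111 114  88  94  96  78  72  80  84]
224 [ 66 249 252 248 247 238 221 223 201 125 116 148 170 134 118 116  90 103 105 104 104 100 107] [ 12  70  66  66  64  64  58  59  51  55  53 120 134 101  88  79  38  70  78  81  76  73  75]
225 [247 225 214 215 218 221  99 124 147 126 128  97 101  93  68  74  76  81 111  96  81  73  77] [ 65  61  60  58  54  59  51 109 125 103  84  66  53  27 -11 -21 -23  12  73  49  25  -2 -19]
226 [234 216 207 186 191 118 126 101 104  87 193  89  78  84  90  59  71  76  77 119 129 156 138] [ 67  57  55  48  46  93  89  65  55  29  46 -18 -26 -15 -18   4   4 -15 -22 -26 -23 -21 -18]
227 [230 228 216 206 206  81 189 198 203 200 189 108  72  87  89  76  88  84  82 242 255 255 223] [ 64  60  56  50  44  21  43
[... 1321 characters left out ...]
-16   5  38  51  51  50  52  51  50  50  51  55  51  53  47 120 114 110 111 104 110 118]
235 [129 130 152  75  68  94  96  91  89  89  87  86  88  91  88  77 203 202 193 190 191 206 210] [-12 -14 -11  28  38  49  52  51  51  52  51  53  50  54  51  43 115 113 109 106 109 116 115]
108 blade c -30,-20,-10 [268.5 227.6] [271.9 226.7] [275.3 225.7] front -48 -30 -10 [262.3 231.9] [268.5 230.2] [272.  229.3] [275.4 228.4]
111 blade c -30,-20,-10 [268.  227.1] [271.4 226.1] [274.8 225.2] front -48 -30 -10 [261.8 231.4] [268.  229.7] [271.5 228.8] [274.9 227.9]
114 blade c -30,-20,-10 [267.4 226.6] [270.9 225.6] [274.3 224.7] front -48 -30 -10 [261.3 230.9] [267.5 229.2] [270.9 228.3] [274.3 227.3]
```

```bash
python3 -c "
from rig import *
s=sense();print(s['ft_force'],s['eef_pos'],s['time_s']);print(sign_off())"
```

```text
[ 0.24646858 -1.64267498  0.32616006] [0.50638575 0.38166913 0.23327173] 24.35
the job is handed in; nothing more can be done
None
```

I slid the long board along the straight fence until it wedged flush, then set the pointer tip level with its front end (within about 1 mm by the overhead camera, though the coarser side view suggested up to 3 mm ahead), and handed the job in at about 24 s without touching anything else.

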